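# Clamp a stack of brass blanks for drilling

## Task

Get the brass blanks ready to be drilled as one stack: turn the knob of the stack clamp anticlockwise to free its jaw, then draw each blank along its tray lane until it overhangs the open end far enough to be taken by its two long edges, and lay all the blanks flat on top of one another in the clamp, between the stop and the jaw. When all of them lie there and you have let go, turn the knob fully clockwise so that the jaw locks the stack against the stop, and leave the other things on the bench alone.

Things in the scene. Friction and masses are not known exactly. Their poses are not given: they have to be found in the camera images.
- blank_1_center (a point): Plain brass blank, flat plate 100 x 44 x 4 mm, about 0.11 kg, both faces alike. Two or three of the three are present (absent: None), each lying flat in a tray lane. Point: its centre, 2 mm above its underside; x along the 100 mm, y across the 44 mm, z through the thickness.
- blank_2_center (a point): Plain brass blank, flat plate 100 x 44 x 4 mm, about 0.11 kg, both faces alike. Two or three of the three are present (absent: None), each lying flat in a tray lane. Point: its centre, 2 mm above its underside; x along the 100 mm, y across the 44 mm, z through the thickness.
- blank_3_center (a point): Plain brass blank, flat plate 100 x 44 x 4 mm, about 0.11 kg, both faces alike. Two or three of the three are present (absent: None), each lying flat in a tray lane. Point: its centre, 2 mm above its underside; x along the 100 mm, y across the 44 mm, z through the thickness.
- tray: Fixed dark wooden tray, 136 (x) x 161 (y) x 47 mm, origin at the centre of its underside. Three lanes along x, centres at y = +51, 0, -51 mm, 47 mm wide, floor 40 mm above the bench, between metal fences 4 mm wide (outer 6) and 7 mm above the floor: fingers do not fit beside a blank in its lane. The +x end has a fence too; the -x end (x = -68 mm, facing the robot) is open.
- lane_1_mouth (a point): Middle of the open end of the lane at y = +51 mm, on the edge of its floor, 40 mm above the bench; clear space below; axes as the tray's. Lane floor and blanks are polished and slide easily (friction about 0.3): a blank pressed lightly (about 5 to 8 N) by shut fingertips is dragged along by friction, guided by the lane. 40 mm of overhang is safe, at 50 it tips off.
- lane_2_mouth (a point): The same for the middle lane (y = 0).
- lane_3_mouth (a point): The same for the lane at y = -51 mm.
- nest (a point): Centre of the clamp bed's top face, 40 mm above the bench: the middle of the first blank's underside belongs here, length along x. x towards jaw and knob, z up. Steel bed 90 (x) x 26 mm, 30 mm above the base: a blank overhangs it 9 mm each side, with room for fingers. The jaw's face is at x = +50 mm locked, +58 free, the stop's at -50.
- clamp: The fixed stack clamp, origin under the nest, axes as the nest's. Grey base 200 x 72 x 10 mm (x -68 to +132). Dark steel stop 14 x 28 mm, face at x = -50 mm, top 59 mm above the bench. Two dark guide blocks (x +6 to +42 mm), inner faces at y = +-24.5 mm, top 53 mm above the bench. The half next to the stop is open at both sides: hold a blank near that end, with fingertips only just below it, clear of the stack.
- jaw (a joint): Slide of the clamp's steel jaw (16 x 30 mm, top 61 mm above the bench), m, driven only by the knob: 0 = free (nest 108 mm long), 0.0083 = locked (100 mm: blanks do not go in). Travel = 5.93 mm per rad of knob.
- clamp_knob (a joint): Angle of the clamp knob, rad: 0 = free, 1.4 = locked; grows clockwise seen from above, stops at both ends, about 0.08 N m of friction, a little more when the jaw meets the blanks, stays where left. It starts locked, at 1.25 to 1.4.
- clamp_knob_grip (a point): On the upright axis of the black clamp knob (nest x = +105 mm, y = 0), at the height to grip it, 98 mm above the bench: a bar 46 mm long, 14 mm wide, top 7 mm and foot 23 mm from this point, on a disc of 48 mm diameter. x runs along the bar and turns with it (at angle 0 parallel to the clamp's x).
- steel_block: Bystander: flat square steel bench block, 60 x 60 x 18 mm, loose at the front of the bench; origin at the centre of the underside. Leave alone.
- turned_disc: Bystander: round wooden disc, 96 mm diameter, 18 mm high, at the front; origin at the centre of the underside. Leave alone.
Mind the look-alikes: they are no part of the job. Leave any grey look-alike of the part that bears blank_1_center alone.

How it is judged (in metres and radians):
On the way, in this order (a step that is already met when the one before it is completed fails the run):
1. the clamp is freed: knob turned back to within 0.2 rad of its free end (value of joint clamp_knob below 0.2 rad), for 0.2 s.
2. all blanks lie flat on one another in the nest, let go, with the clamp still free (knob under 0.5 rad) (value of joint clamp_knob below 0.5 rad and x of blank_1_center in the frame of nest between -0.009 and 0.009 m and y of blank_1_center in the frame of nest between -0.006 and 0.006 m and z of blank_1_center in the frame of nest between 0 and 0.013 m and (angle between blank_1_center's own z axis and vertical below 0.06 rad or angle between blank_1_center's own z axis and vertical above 3.08 rad) and angle between the x axis of each of blank_1_center, blank_2_center, blank_3_center and the x axis of nest, either way round below 0.15 rad and contact force between the fingers and blank_1 below 0.1 N and x of blank_2_center in the frame of nest between -0.009 and 0.009 m and y of blank_2_center in the frame of nest between -0.006 and 0.006 m and z of blank_2_center in the frame of nest between 0 and 0.013 m and (angle between blank_2_center's own z axis and vertical below 0.06 rad or angle between blank_2_center's own z axis and vertical above 3.08 rad) and contact force between the fingers and blank_2 below 0.1 N and x of blank_3_center in the frame of nest between -0.009 and 0.009 m and y of blank_3_center in the frame of nest between -0.006 and 0.006 m and z of blank_3_center in the frame of nest between 0 and 0.013 m and (angle between blank_3_center's own z axis and vertical below 0.06 rad or angle between blank_3_center's own z axis and vertical above 3.08 rad) and contact force between the fingers and blank_3 below 0.1 N), for 0.2 s.
At the end, for the whole second after the job is handed in: The knob is locked (over 1.2 rad), and every blank lies at rest in the nest: centre within 3 mm of the nest's centre along the clamp and 6 mm across it, flat within 0.06 rad, lengthwise within 0.1 rad, in one stack on the bed (value of joint clamp_knob above 1.2 rad and x of blank_1_center in the frame of nest between -0.009 and 0.009 m and y of blank_1_center in the frame of nest between -0.006 and 0.006 m and z of blank_1_center in the frame of nest between 0 and 0.013 m and (angle between blank_1_center's own z axis and vertical below 0.06 rad or angle between blank_1_center's own z axis and vertical above 3.08 rad) and angle between the x axis of each of blank_1_center, blank_2_center, blank_3_center and the x axis of nest, either way round below 0.1 rad and x of blank_1_center in the frame of nest between -0.003 and 0.003 m and linear speed of each of blank_1, blank_2, blank_3 below 0.02 m/s and x of blank_2_center in the frame of nest between -0.009 and 0.009 m and y of blank_2_center in the frame of nest between -0.006 and 0.006 m and z of blank_2_center in the frame of nest between 0 and 0.013 m and (angle between blank_2_center's own z axis and vertical below 0.06 rad or angle between blank_2_center's own z axis and vertical above 3.08 rad) and x of blank_2_center in the frame of nest between -0.003 and 0.003 m and x of blank_3_center in the frame of nest between -0.009 and 0.009 m and y of blank_3_center in the frame of nest between -0.006 and 0.006 m and z of blank_3_center in the frame of nest between 0 and 0.013 m and (angle between blank_3_center's own z axis and vertical below 0.06 rad or angle between blank_3_center's own z axis and vertical above 3.08 rad) and x of blank_3_center in the frame of nest between -0.003 and 0.003 m); the robot touches nothing.
It fails at once if the steel block is moved more than 4 cm (distance of steel_block from where it was at the start of the episode above 0.04 m).
It fails at once if the wooden disc is moved more than 4 cm (distance of turned_disc from where it was at the start of the episode above 0.04 m).
Of blank_1, blank_2, blank_3 only 2 to 3 are there at a start; the rules pass over those that are not, and their reading is None.
At some moment in a run one of blank_1, blank_2, blank_3 may be knocked a few centimetres aside while the robot is not near it.
It also fails if it takes over 210 s, if anything falls off the work surface, if the arm or the gripper's body presses on something with over 40 N, if the wrist force passes 120 N, or if a joint passes its speed limit or range.

## Robot

A 6-joint arm with a two-finger parallel gripper is mounted at the origin on a cart in front of the work surface, level with it; the furniture and walls round the work are solid. World frame = base frame: x ahead of the robot, y to its left, z up, the work surface at z = 0. Lengths are in mm, angles in degrees, forces in N, time in s.
With the tool pointing down it reaches from about 350 to 850 mm from the base axis. Payload 8.1 kg.
Tool frame: the origin (TCP) lies between the finger pads; the fingertips stand r.nose_length ahead of it and the grasp point (between the pads) lies 3 mm ahead of it (r.nose_length is the distance from the TCP to the fingertips, in mm); x points along the fingers, y is the direction in which the jaws open and shut, and the axes are right-handed (so a half turn about x gives the same grasp; the last joint's range is limited). The gripper opens to 85 mm and grips with 20 to 120 N. Pads are 22 mm wide; open, the fingers measure 114 mm over their backs; the gripper's body (76 mm by 85 mm) begins 54 mm behind the grasp point. The pads swing forward as they close: fully open they stand 13 mm farther back than shut.
Start: joints at [-76.226, 7.471, 85.268, -0, 87.261, -4.893], TCP at [192.06, -568.435, 253.292] pointing down, gripper open.
Joint ranges: [-169.43, 169.43], [-51.17, 129.36], [1.28, 143.12], [-76.62, 256.62], [0, 156.53], [-152.29, 152.29]. Speed limits (degrees/s): [136.94, 136.94, 159.86, 180, 180, 180].

## Interface

Orientations are given as [roll, pitch, yaw] about the fixed x, y, z axes, in that order (R = Rz(yaw) Ry(pitch) Rx(roll)).
In Python, from bench import sense, optics, order, r gives the robot as it stands.
- The arm moves only by the tool carry_out, never from a script. Its argument "commands" is one flat list of numbers, 7 for each row, row after row: the shift along the tool's x, y, z in m, then the turn, a rotation vector about the tool's x, y, z in degrees, then the closure, from -1 (fully open) to 1 (shut), so that 0 is half open. A call has 1 to 12 rows; each row is the pose to reach, as a shift and turn from the pose measured when the call began, along the tool's axes at that moment; what a row does not reach only later rows make up. A row lasts 1/8 s, in which the tool goes at most 62.5 mm and 10.7 degrees, less where a joint would pass 70% of its speed; a pose out of reach is approached as far as the arm can. A call with a gripper value outside its range is refused whole. The fingers move at their own pace and stop on an object; "grip_force" is the grip in N (left out, the last holds). Time passes only in rows, so rows that repeat a pose let the fingers close. It gives the time, the measured TCP pose, the force and the opening at its end, in the units of the state.
- sense(): the state, without advancing time (a new reading comes with each control period).
- optics.snapshot(name): name is "side" or "top"; returns (picture, depth): 480x640x3 uint8, red, green, blue; 480x640 float32, mm along the optical axis (not along the pixel's ray), 0 where there is no reading.
- optics.calibration(name): a dict with "mtx" (3x3 intrinsics, pixels), "k1" (the pictures are not rectified: a ray, as slopes to the right and down, at radius r is drawn at 1 + k1 r^2 times it, then the intrinsics apply), "extrinsics" (4x4, takes a point from camera to world coordinates). Camera axes: x right, y up, looking along -z (the intrinsics and any distortion apply to the point x, -y, -z); pixel columns grow to the right and rows downward; lengths in mm; the calibration is good to about 2 mm. A picture is of the moment at which its call begins. calibration takes no time and is no camera call.
- order.hand_in(): hands the job in, once; it reports no verdict.
The state is a dict: "time": time; "joint_pos": joint angles; "qd": joint speeds; "joint_efforts": joint torques, N m; "tool_pos": TCP position; "tcp_rot": TCP orientation; "ft_force": force on the tool from outside, world axes, zero at the start; "wrist_torque": the same for the moment, N m; "finger_gap": finger opening in mm.
Only numpy, scipy, OpenCV 4.12 (cv2) and the standard library are available. Lean on these libraries where they do the work, as an engineer would, in place of code of your own. Each camera call takes 0.05 s, during which the arm holds its last target. There are 200 camera calls.

## Working session

There is one attempt and no reset: what is moved stays moved. The work goes in short steps, Python scripts to look and compute and a tool call to move; the robot and the scene stay as the last step left them, time stands still between calls to the robot, and variables do not carry over. Pictures are saved under pics/ and viewed, about 12 in all and at most 16, crops included, and the job is handed in when it is done.

Besides the shell and the picture viewer there is one more tool, called after "Request:" by a JSON object that holds its "name" and its "arguments". carry_out: Moves the arm, as the interface text tells. Its arguments: {"type":"object","properties":{"commands":{"type":"array","items":{"type":"number"}},"grip_force":{"type":"number"}},"required":["commands"]}

```bash
ls; mkdir -p pics; cat > h.py <<'E'
import numpy as np, cv2
from bench import sense, optics, order, r
def snap(n):
    p,d=optics.snapshot(n); return p,d
def cloud(n,d):
    c=optics.calibration(n); K=np.array(c["mtx"],float); E=np.array(c["extrinsics"]); k1=c["k1"]
    v,u=np.mgrid[0:480,0:640]
    pts=np.stack([u,v],-1).reshape(-1,1,2).astype(float)
    un=cv2.undistortPoints(pts,K,np.array([k1,0,0,0.])).reshape(480,640,2)
    P=np.stack([un[...,0]*d,-un[...,1]*d,-d,np.ones_like(d)],-1)
    W=(P@E.T)[...,:3]; W[d<=0]=np.nan
    return W
def proj(n,X):
    c=optics.calibration(n); K=np.array(c["mtx"],float); E=np.linalg.inv(np.array(c["extrinsics"]))
    X=np.atleast_2d(X); p=np.c_[X,np.ones(len(X))]@E.T
    a=np.c_[p[:,0],-p[:,1]]/-p[:,2:3]; a=a*(1+c["k1"]*(a**2).sum(1,keepdims=True))
    return a@K[:2,:2].T+K[:2,2]
E
python3 - <<'E'
from h import *
print(sense(), r.nose_length)
for n in("top","side"):
    p,d=snap(n); np.savez(f"/tmp/{n}0.npz",p=p,d=d); cv2.imwrite(f"pics/{n}0.png",p[...,::-1]); print(optics.calibration(n))
E
```

```text
pics
{'time': 0.0, 'joint_pos': array([-7.62276899e+01,  7.51393843e+00,  8.53308106e+01, -4.95273079e-04,
        8.72629830e+01, -4.89231550e+00]), 'qd': array([ 0.01328505, -0.08237383,  0.06054393,  0.03418968,  0.07793066,
       -0.00625915]), 'joint_efforts': array([-5.43915721e-04, -5.69400537e+01, -5.00543725e+01, -1.97142240e-04,
        1.50649360e-02, -4.78407372e-06]), 'tool_pos': array([ 191.91662165, -567.92213536,  252.24193074]), 'tcp_rot': array([-94.62923764,  89.89226686, 104.03541207]), 'ft_force': array([0.08153792, 0.6802191 , 0.17730106]), 'wrist_torque': array([0.00761667, 0.01234639, 0.0271054 ]), 'finger_gap': 85.37079062259984} 22.0
{'mtx': array([[603.94132298,   0.        , 329.08174142],
       [  0.        , 603.94132298, 239.24598641],
       [  0.        ,   0.        ,   1.        ]]), 'k1': 0.0050183646046901755, 'extrinsics': array([[-2.67217382e-02,  9.93889777e-01, -1.07093701e-01,
         3.06641850e+02],
       [-9.99330481e-01, -2.92379134e-02, -2.19939702e-02,
        -2.37138671e+02],
       [-2.49907784e-02,  1.06434283e-01,  9.94005636e-01,
         1.12229366e+03],
       [ 0.00000000e+00,  0.00000000e+00,  0.00000000e+00,
         1.00000000e+00]])}
{'mtx': array([[465.9224831 ,   0.        , 318.07281921],
       [  0.        , 465.9224831 , 246.01556619],
       [  0.        ,   0.        ,   1.        ]]), 'k1': -0.06085680798152872, 'extrinsics': array([[ 8.58073224e-01,  2.60211598e-01, -4.42719173e-01,
        -1.72490158e+01],
       [-5.13502630e-01,  4.26317638e-01, -7.44693440e-01,
        -9.50616513e+02],
       [-5.03887767e-03,  8.66338961e-01,  4.99431090e-01,
         5.49646405e+02],
       [ 0.00000000e+00,  0.00000000e+00,  0.00000000e+00,
         1.00000000e+00]])}
```

View pics/top0.png

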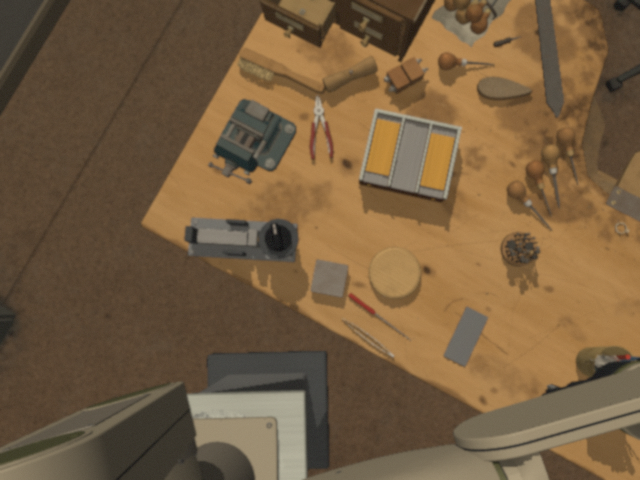

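View pics/side0.png

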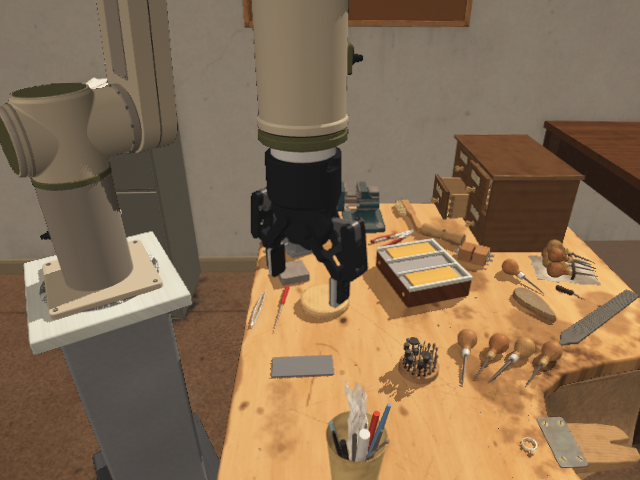

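Top view: the orange-brass blanks lie in lane 1 (385,150) and lane 3 (437,163); the middle lane (411,157) is empty. The clamp is at (240,238) with its knob at (278,237). The steel block is at (330,280) and the disc at (395,273). Look-alike for a blank: the grey plate at (466,337), which I leave alone.

```bash
python3 - <<'E'
from h import *
z=np.load("/tmp/top0.npz"); p,d=z["p"],z["d"]; W=cloud("top",d)
hsv=cv2.cvtColor(p,cv2.COLOR_RGB2HSV)
def rect(m,name):
    P=W[m]; P=P[np.isfinite(P).all(1)]
    rc=cv2.minAreaRect(P[:,:2].astype(np.float32)); print(name,len(P),"c",np.round(rc[0],1),"size",np.round(rc[1],1),"ang",round(rc[2],2),"z",np.round(np.percentile(P[:,2],[5,50,95]),1)); return P
def roi(x0,y0,x1,y1):
    m=np.zeros((480,640),bool); m[y0:y1,x0:x1]=1; return m
Z=W[...,2]
print("table z",np.nanmedian(Z[roi(330,210,380,240)]), "lane2",np.nanmedian(Z[roi(405,140,415,175)]))
br=(hsv[...,1]>150)&(hsv[...,2]>170)&(Z>36)&(Z<52)
rect(br&roi(350,100,411,210),"blank lane1"); rect(br&roi(413,100,480,210),"blank lane3")
rect((Z>30)&(Z<60)&roi(345,95,480,215),"tray")
rect((Z>5)&(Z<130)&roi(180,205,305,270),"clamp all")
rect((Z>5)&(Z<18)&roi(180,205,305,270),"base")
rect((Z>36)&(Z<45)&roi(180,205,255,270),"bed")
rect((Z>47)&(Z<65)&roi(180,205,255,270),"blocks")
k=rect((Z>95)&roi(255,205,305,270),"knobbar"); 
rect((Z>60)&roi(255,205,305,270),"knobdisc")
rect((Z>8)&roi(300,255,352,305),"steel"); rect((Z>8)&roi(360,240,430,305),"disc")
a=cv2.resize(p[195:280,175:305],None,fx=5,fy=5,interpolation=cv2.INTER_CUBIC)
cv2.imwrite("pics/clampcrop.png",a[...,::-1])
for q in [(192,233),(225,240),(237,223),(237,255),(262,240),(278,237),(278,225)]: print(q,np.round(W[q[1],q[0]],1))
E
```

```text
table z 0.9969360326261949 lane2 40.807256647670215
blank lane1 1146 c [ 589.9 -315.1] size [40.5 97.3] ang 75.59 z [41.4 44.8 48. ]
blank lane3 1162 c [ 559.7 -412.6] size [40.9 96.8] ang 75.91 z [41.4 44.9 48. ]
tray 6680 c [ 574.7 -365.2] size [161.7 137.1] ang 75.57 z [38.2 43.4 48.9]
clamp all 4425 c [437.1 -50.6] size [231.  118.6] ang 88.2 z [ 7.9 40.7 99. ]
base 1730 c [437.1 -50.6] size [231.  118.6] ang 88.2 z [ 5.9 11.1 15.3]
bed 727 c [429.6 -12.8] size [ 61.6 105. ] ang 0.42 z [37.9 41.  44.1]
blocks 426 c [433.  -18.9] size [125.6  62.9] ang 87.03 z [50.3 57.8 63.4]
knobbar 228 c [ 424.6 -124.6] size [45.7 14.2] ang 8.8 z [100.8 105.4 108.7]
knobdisc 1310 c [ 424.3 -120.8] size [77.1 69.8] ang 89.22 z [ 64.6  70.8 106.5]
steel 1085 c [ 350.5 -218.1] size [75.3 65.1] ang 78.57 z [15.5 18.9 22.4]
disc 2145 c [ 360.8 -319. ] size [ 97.5 119.7] ang 7.9 z [13.5 17.5 21.2]
(192, 233) [439.2  29.7  62.1]
(225, 240) [427.  -25.4  43.3]
(237, 223) [456.1 -49.1  52.5]
(237, 255) [400.1 -45.2  33.6]
(262, 240) [422.3 -95.7  68.4]
(278, 237) [ 422.6 -128.   105.1]
(278, 225) [ 443.5 -128.1  103. ]
```

View pics/clampcrop.png

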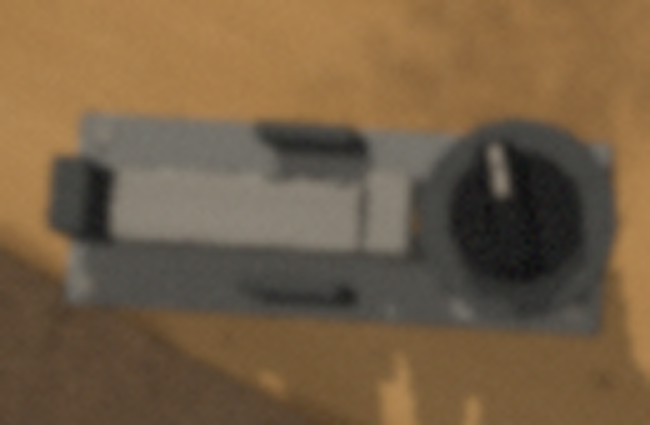

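The clamp's x axis points right in the picture, which is world −y, with a yaw of about −95°. The knob bar is at about yaw 9°, so the knob reads about 1.33 rad. Next I refine both poses with a height-map fit and work out the tool deltas.

```bash
cat >> h.py <<'E'
from scipy.optimize import minimize
from scipy.spatial.transform import Rotation as Ro
def rects(x,y,rs,z0):
    z=np.full(x.shape,float(z0))
    for (x0,x1,y0,y1,h) in rs: z[(x>x0)&(x<x1)&(y>y0)&(y<y1)]=h
    return z
CL=[(-68,132,-36,36,10),(-45,45,-13,13,40),(-64,-50,-14,14,59),(6,42,24.5,34,53),(6,42,-34,-24.5,53)]
TR=[(-68,68,-80.5,80.5,47),(-68,64,27.5,74.5,40),(-68,64,-23.5,23.5,40),(-68,64,-74.5,-27.5,40)]
def fit(W,m,model,x0,xmax=1e9,zo=0.9):
    P=W[m&np.isfinite(W).all(2)]
    def f(q):
        c,s=np.cos(np.radians(q[2])),np.sin(np.radians(q[2])); dx,dy=P[:,0]-q[0],P[:,1]-q[1]
        x,y=c*dx+s*dy,-s*dx+c*dy; k=x<xmax
        return np.minimum(np.abs(P[:,2]-zo-rects(x,y,model,0)),12)[k].mean()
    best=None
    for st in (6,2):
        b=minimize(f,x0 if best is None else best,method="Nelder-Mead",options=dict(initial_simplex=np.array((x0 if best is None else best))+np.array([[0,0,0],[st,0,0],[0,st,0],[0,0,st/2]])))
        best=b.x
    return best,b.fun
def pose():
    s=sense(); return np.array(s["tool_pos"]),Ro.from_euler("xyz",s["tcp_rot"],degrees=True)
def go(p,yaw,ret=False):
    """tool-axes shift (m) and rotvec (deg) to TCP p, pointing down, tool y at world yaw"""
    p0,R0=pose(); a=np.radians(yaw); y=np.array([np.cos(a),np.sin(a),0]); x=np.array([0,0,-1.]); R=Ro.from_matrix(np.c_[x,y,np.cross(x,y)])
    sh=R0.inv().apply(np.array(p)-p0)/1000; rv=(R0.inv()*R).as_rotvec(degrees=True)
    print("shift",np.round(sh,4),"rot",np.round(rv,1))
def yawnow():
    p,R=pose(); y=R.as_matrix()[:,1]; return np.degrees(np.arctan2(y[1],y[0]))
E
python3 - <<'E'
from h import *
z=np.load("/tmp/top0.npz"); W=cloud("top",z["d"])
m=np.zeros((480,640),bool); m[205:275,175:262]=1
print("clamp",fit(W,m,CL,[433.5,-20,-94.9],xmax=48))
m=np.zeros((480,640),bool); m[95:215,345:480]=1
print("tray",fit(W,m,TR,[574.7,-365.2,-14.4]))
s=sense();print("yaw",yawnow(),"j1",s["joint_pos"][0],"j6",s["joint_pos"][5])
E
```

```text
clamp (array([433.95870497, -20.48742724, -95.14870298]), np.float64(3.7924850532152923))
tray (array([ 575.13183134, -364.93731984,  -14.4805854 ]), np.float64(2.3102245877974017))
yaw -71.33476040883548 j1 -76.2282394527915 j6 -4.8934374660989794
```

```bash
python3 -c "
from h import *
go([424.5,-125,170],-81.2)"
```

```text
shift [ 0.083  -0.3451 -0.3621] rot [9.9 0.  0.1]
```

Request:
{"name": "carry_out", "arguments": {"commands": [0.0,-0.058,-0.06,2,0,0,0,0.0,-0.115,-0.12,4,0,0,0,0.01,-0.173,-0.181,6,0,0,0,0.02,-0.23,-0.241,8,0,0,0,0.04,-0.288,-0.302,9.9,0,0,0,0.06,-0.345,-0.362,9.9,0,0,0,0.083,-0.3451,-0.3621,9.9,0,0,0,0.083,-0.3451,-0.3621,9.9,0,0,0,0.083,-0.3451,-0.3621,9.9,0,0,0,0.083,-0.3451,-0.3621,9.9,0,0,0], "grip_force": 40}}

```text
time: 1.35
tool_pos: [424.3, -124.5, 169.5]
tcp_rot: [-54.8, 89.9, 134.1]
ft_force: [-0.4, -0.9, -0.1]
finger_gap: 42.8
```

```bash
python3 - <<'E'
from h import *
print(sense()["joint_pos"].round(1),sense()["finger_gap"])
go([424.5,-125,103],-81.2)
p,d=snap("side"); u=proj("side",[[424,-125,98]])[0]; print(u)
q=p[140:300,200:400]; cv2.imwrite("pics/s1.png",cv2.resize(q,None,fx=4,fy=3.7,interpolation=cv2.INTER_CUBIC)[:600,:,::-1])
E
```

```text
[-2.300e+01 -1.450e+01  1.152e+02  1.000e-01  7.940e+01  5.810e+01] 42.788020272268746
shift [ 0.0665  0.0006 -0.0002] rot [0.1 0.1 0.1]
[298.71250029 212.06070335]
```

View pics/s1.png

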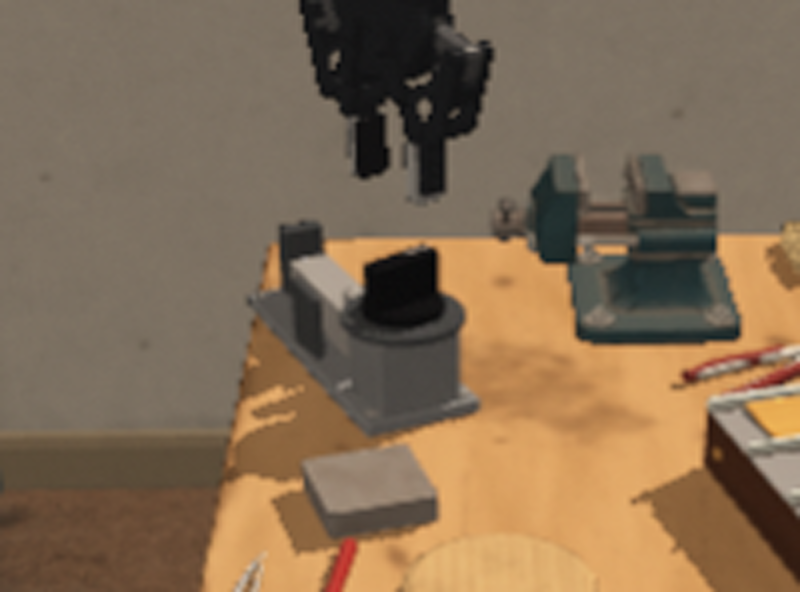

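The side view shows the gripper above the knob bar (crop 400,285) with the fingers straddling it. I lower and close.

Request:
{"name": "carry_out", "arguments": {"commands": [0.02,0,0,0,0,0,0,0.04,0.0006,0,0,0,0,0,0.055,0.0006,0,0,0,0,0,0.0665,0.0006,0,0,0,0,0,0.0665,0.0006,0,0,0,0,0,0.0665,0.0006,0,0,0,0,0.6,0.0665,0.0006,0,0,0,0,1,0.0665,0.0006,0,0,0,0,1,0.0665,0.0006,0,0,0,0,1]}}

```text
time: 2.52
tool_pos: [424.7, -124.6, 104.7]
tcp_rot: [-92.6, 89.8, 96.3]
ft_force: [-4.2, 9.6, 8.3]
finger_gap: 13.1
```

```bash
python3 -c "
from h import *
s=sense();print(s['ft_force'].round(1),s['wrist_torque'].round(2),s['finger_gap'],s['tool_pos'],yawnow())"
```

```text
[-4.2  9.6  8.3] [1.47 0.57 0.06] 13.11577019548523 [ 424.71952733 -124.63645974  104.70130497] -81.1575560163128
```

Request:
{"name": "carry_out", "arguments": {"commands": [0,0,0,-7,0,0,1,0,0,0,-14,0,0,1,0,0,0,-21,0,0,1,0,0,0,-28,0,0,1,0,0,0,-35,0,0,1,0,0,0,-42,0,0,1,0,0,0,-49,0,0,1,0,0,0,-56,0,0,1,0,0,0,-63,0,0,1,0,0,0,-70,0,0,1,0,0,0,-75,0,0,1,0,0,0,-75,0,0,1]}}

```text
time: 4.03
tool_pos: [425.8, -125.3, 104.8]
tcp_rot: [134.3, 89.8, 38.2]
ft_force: [7.0, -4.4, -11.0]
finger_gap: 13.0
```

```bash
python3 -c "
from h import *
s=sense();print(s['ft_force'].round(1),s['wrist_torque'].round(2),s['finger_gap'],s['tool_pos'],yawnow())"
```

```text
[  7.   -4.4 -11. ] [-0.86 -1.32  0.06] 13.038141065841858 [ 425.75709269 -125.27120751  104.83983967] -6.067179264046449
```

Request:
{"name": "carry_out", "arguments": {"commands": [0,0,0,0,0,0,0.3,0,0,0,0,0,0,0.1,0,0,0,0,0,0,0,-0.03,0,0,0,0,0,0,-0.08,0,0,0,0,0,0,-0.12,0,0,0,0,0,0,-0.12,0,0,0,0,0,0.5,-0.12,0,0,0,0,0,1,-0.12,0,0,0,0,0,1]}}

```text
time: 5.15
tool_pos: [424.6, -125.1, 223.2]
tcp_rot: [-168.4, 89.8, 95.6]
ft_force: [0.2, 0.4, -0.9]
finger_gap: 0.1
```

```bash
python3 - <<'E'
from h import *
p,d=snap("top"); W=cloud("top",d); Z=W[...,2]
hsv=cv2.cvtColor(p,cv2.COLOR_RGB2HSV)
br=((hsv[...,1]>150)&(hsv[...,2]>170)&(Z>36)&(Z<52)).astype(np.uint8)
br[:,:345]=0; br[:,480:]=0;br[:95]=0;br[215:]=0
n,l,st,c=cv2.connectedComponentsWithStats(br)
T=np.array([575.13,-364.94]);a=np.radians(-14.48);Rt=np.array([[np.cos(a),np.sin(a)],[-np.sin(a),np.cos(a)]])
for i in range(1,n):
    if st[i,4]>300:
        q=(W[l==i][:,:2]-T)@Rt.T; print(c[i].round(),np.percentile(q,[1,99],axis=0).round(1))
cv2.imwrite("pics/t1.png",p[...,::-1])
go([0,0,0],0)
E
```

```text
[383. 146.] [[-45.2  32.4]
 [ 48.6  71.2]]
[437. 161.] [[-49.4 -69.4]
 [ 43.8 -30.5]]
shift [ 0.2237 -0.4354 -0.0789] rot [-6.1 -0.2  0. ]
```

View pics/t1.png

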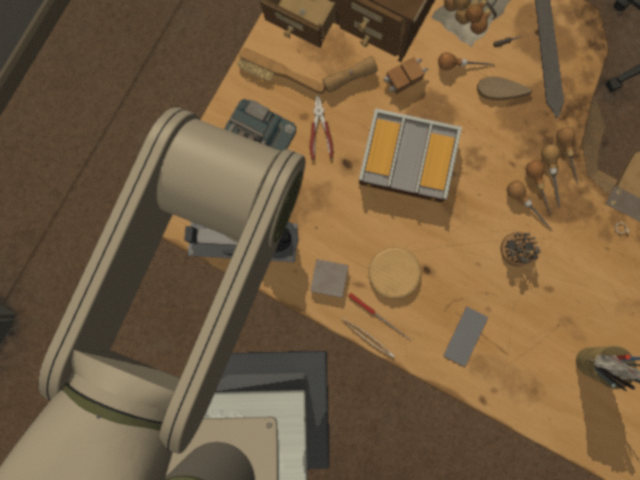

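```bash
cat >> h.py <<'E'
T=np.array([576.,-364.6]); TA=-14.48; N=np.array([435.0,-20.1]); NA=-95.15
def loc(o,a,x,y):
    a=np.radians(a); return np.array([o[0]+x*np.cos(a)-y*np.sin(a),o[1]+x*np.sin(a)+y*np.cos(a)])
E
python3 -c "
from h import *
q=loc(T,TA,20,51);print(q)
go([*q,90],75.5);go([*q,72],75.5)"
```

```text
[ 608.11684373 -320.22085682]
shift [0.1326 0.2031 0.175 ] rot [-81.6  -0.2  -0.1]
shift [0.1506 0.2031 0.175 ] rot [-81.6  -0.2  -0.1]
```

Request:
{"name": "carry_out", "arguments": {"commands": [0,0.025,0.02,-9,0,0,1,0,0.05,0.04,-18,0,0,1,0,0.075,0.065,-27,0,0,1,0,0.1,0.085,-36,0,0,1,0,0.125,0.11,-46,0,0,1,0,0.15,0.13,-56,0,0,1,0.02,0.18,0.15,-66,0,0,1,0.05,0.2031,0.175,-76,0,0,1,0.09,0.2031,0.175,-81.6,-0.2,0,1,0.13,0.2031,0.175,-81.6,-0.2,0,1,0.1506,0.2031,0.175,-81.6,-0.2,0,1,0.1506,0.2031,0.175,-81.6,-0.2,0,1]}}

```text
time: 6.7
tool_pos: [607.3, -319.6, 70.1]
tcp_rot: [128.9, 89.9, 114.4]
ft_force: [0.1, -0.4, 0.6]
finger_gap: 0.3
```

```bash
python3 -c "
from h import *
s=sense();print(s['ft_force'].round(1),s['tool_pos'],yawnow(),s['joint_pos'].round(1))
q=loc(T,TA,20,51)
go([*q,68],75.5)"
```

```text
[ 0.1 -0.4  0.6] [ 607.26852638 -319.60890999   70.12523493] 75.52436068395122 [-3.210e+01  2.870e+01  7.920e+01  1.000e-01  7.220e+01 -1.076e+02]
shift [ 0.0021 -0.0004  0.001 ] rot [ 0.  -0.1 -0.1]
```

Request:
{"name": "carry_out", "arguments": {"commands": [0.0015,0,0,0,0,0,1,0.003,0,0,0,0,0,1,0.003,0,0,0,0,0,1,0.003,0,0,0,0,0,1]}}

```text
time: 7.2
tool_pos: [607.4, -319.7, 67.6]
tcp_rot: [116.6, 89.9, 102.1]
ft_force: [0.1, 0.0, 0.7]
finger_gap: -0.2
```

Request:
{"name": "carry_out", "arguments": {"commands": [0.001,0,0,0,0,0,1,0.002,0,0,0,0,0,1,0.002,0,0,0,0,0,1,0.002,0,0,0,0,0,1]}}

```text
time: 7.7
tool_pos: [607.7, -319.9, 66.1]
tcp_rot: [94.6, 89.9, 80.1]
ft_force: [-1.7, 0.9, 5.3]
finger_gap: 0.2
```

Request:
{"name": "carry_out", "arguments": {"commands": [0.001,0,0,0,0,0,1,0.001,0,-0.004,0,0,0,1,0.001,0,-0.01,0,0,0,1,0.001,0,-0.016,0,0,0,1,0.001,0,-0.022,0,0,0,1,0.001,0,-0.028,0,0,0,1,0.001,0,-0.034,0,0,0,1,0.001,0,-0.04,0,0,0,1,0.001,0,-0.045,0,0,0,1,0.001,0,-0.05,0,0,0,1,0.001,0,-0.05,0,0,0,1]}}

```text
time: 9.07
tool_pos: [559.5, -307.7, 66.1]
tcp_rot: [22.6, 89.9, 8.1]
ft_force: [-1.5, 0.0, 7.5]
finger_gap: -0.3
```

```bash
cat > bl.py <<'E'
from h import *
import sys
p,d=snap("top"); W=cloud("top",d); Z=W[...,2]
hsv=cv2.cvtColor(p,cv2.COLOR_RGB2HSV)
br=((hsv[...,1]>150)&(hsv[...,2]>150)&(Z>36)&(Z<54)).astype(np.uint8)
br[:,:345]=0; br[:,480:]=0;br[:95]=0;br[235:]=0
n,l,st,c=cv2.connectedComponentsWithStats(br)
T0=np.array([575.13,-364.94]);a=np.radians(-14.48);Rt=np.array([[np.cos(a),np.sin(a)],[-np.sin(a),np.cos(a)]])
for i in range(1,n):
    if st[i,4]>80:
        q=(W[l==i][:,:2]-T0)@Rt.T; print(c[i].round(),st[i,4],np.percentile(q,[1,99],axis=0).round(1).tolist(),np.nanmedian(Z[l==i]).round(1))
p0,_=pose(); print("tcp tray",((p0[:2]-T)@Rt.T).round(1),p0[2].round(1),sense()["ft_force"].round(1))
cv2.imwrite("pics/tl.png",p[...,::-1])
E
python3 bl.py
```

```text
[437. 162.] 1143 [[-50.3, -70.3], [43.6, -29.9]] 44.6
[367. 179.] 224 [[-95.5, 55.0], [-35.4, 72.3]] 45.2
tcp tray [-30.2  51. ] 66.1 [-0.9  0.5  8.1]
```

Request:
{"name": "carry_out", "arguments": {"commands": [0.001,0,-0.003,0,0,0,1,0.001,0,-0.006,0,0,0,1,0.001,0,-0.009,0,0,0,1,0.001,0,-0.0095,0,0,0,1,0,0,-0.0095,0,0,0,1,-0.003,0,-0.0095,0,0,0,1,-0.02,0,-0.0095,0,0,0,1,-0.06,0,-0.0095,0,0,0,0.2,-0.1,0,0.1,0,0,0,-0.3,-0.1,0,0.1,0,0,0,-0.3]}}

```text
time: 10.38
tool_pos: [657.5, -333.2, 169.4]
tcp_rot: [-2.0, 89.8, -16.5]
ft_force: [0.3, -0.4, 2.3]
finger_gap: 54.1
```

```bash
python3 bl.py
```

```text
[437. 160.] 1133 [[-49.7, -69.9], [44.2, -29.9]] 44.7
[375. 190.] 444 [[-104.0, 31.5], [-26.3, 71.6]] 45.0
tcp tray [77. 51.] 170.7 [-2.   1.   1.4]
```

View pics/tl.png

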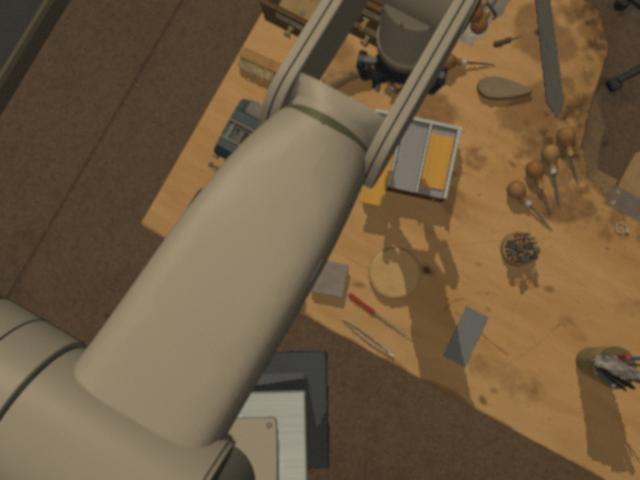

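```bash
python3 -c "
from h import *
q=loc(T,TA,-87,51);print(q)
go([*q,130],75.52);go([*q,54.5],75.52)"
```

```text
[ 504.51570081 -293.46635838]
shift [ 3.920e-02  1.000e-04 -1.643e-01] rot [0.  0.5 0. ]
shift [ 1.147e-01  1.000e-04 -1.650e-01] rot [0.  0.5 0. ]
```

Request:
{"name": "carry_out", "arguments": {"commands": [0,0,-0.05,0,0,0,-0.4,0,0,-0.1,0,0,0,-0.4,0.01,0,-0.15,0,0.3,0,-0.4,0.04,0,-0.1645,0,0.5,0,-0.4,0.06,0,-0.165,0,0.5,0,-0.4,0.08,0,-0.165,0,0.5,0,-0.4,0.1,0,-0.165,0,0.5,0,-0.4,0.1147,0,-0.165,0,0.5,0,-0.4,0.1147,0,-0.165,0,0.5,0,-0.4,0.1147,0,-0.165,0,0.5,0,-0.4]}}

```text
time: 11.68
tool_pos: [505.0, -293.8, 55.0]
tcp_rot: [-36.8, 89.9, -51.3]
ft_force: [-0.4, 0.1, 0.4]
finger_gap: 59.9
```

```bash
python3 - <<'E'
from h import *
p0,_=pose();Rt=np.array([[np.cos(np.radians(TA)),np.sin(np.radians(TA))],[-np.sin(np.radians(TA)),np.cos(np.radians(TA))]])
print(p0,((p0[:2]-T)@Rt.T).round(1),sense()["ft_force"].round(1),yawnow())
p,d=snap("side"); u=proj("side",[[504,-293,44]])[0]; print(u); u=u.round().astype(int)
q=p[u[1]-75:u[1]+75,u[0]-100:u[0]+100]; cv2.imwrite("pics/s2.png",cv2.resize(q,None,fx=4,fy=4,interpolation=cv2.INTER_CUBIC)[...,::-1])
E
```

```text
[ 505.03563373 -293.84126902   54.99757482] [-86.4  50.8] [-0.4  0.1  0.4] 75.55930571732027
[371.71992637 256.57592848]
```

View pics/s2.png

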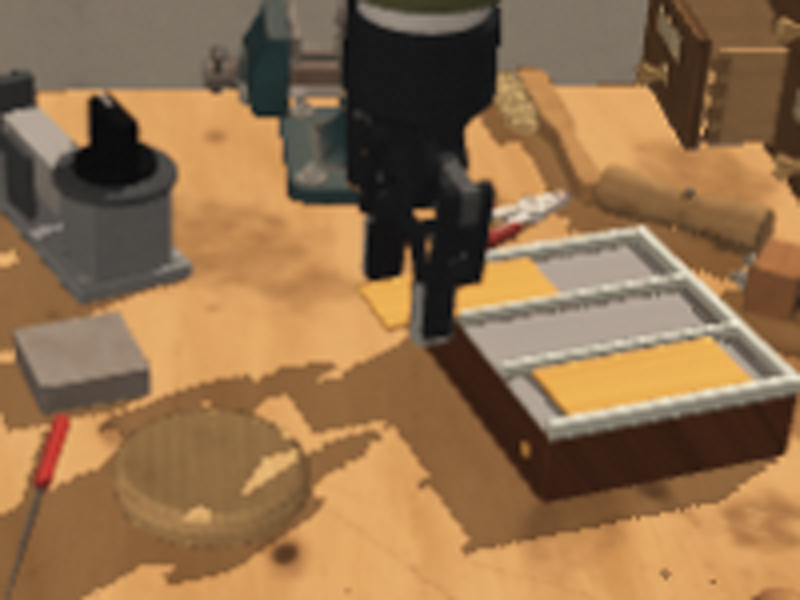

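The fingers straddle the overhanging blank (crop about 390,300), and the clamp knob bar is now parallel to the clamp. I close and lift.

Request:
{"name": "carry_out", "arguments": {"commands": [0,0,0,0,0,0,0.0,0,0,0,0,0,0,0.3,0,0,0,0,0,0,1,0,0,0,0,0,0,1,0,0,0,0,0,0,1,0,0,0,0,0,0,1], "grip_force": 60}}

```text
time: 12.48
tool_pos: [505.8, -294.5, 56.4]
tcp_rot: [-27.3, 89.8, -41.7]
ft_force: [-1.5, 0.5, 6.4]
finger_gap: 41.7
```

```bash
python3 - <<'E'
from h import *
s=sense();print(s["tool_pos"],s["finger_gap"],s["ft_force"].round(1),s["wrist_torque"].round(2),yawnow())
E
```

```text
[ 505.83803177 -294.45953598   56.44700062] 41.72933294746756 [-1.5  0.5  6.4] [0.17 0.03 0.  ] 75.56060111438038
```

Request:
{"name": "carry_out", "arguments": {"commands": [-0.01,0,0,0,0,0,1,-0.025,0,0,0,0,0,1,-0.045,0,0,0,0,0,1,-0.065,0,0,0,0,0,1,-0.085,0,0,0,0,0,1,-0.1,0,0,0,0,0,1,-0.1,0,0,0,0,0,1,-0.1,0,0,0,0,0,1]}}

```text
time: 13.48
tool_pos: [505.2, -293.9, 155.7]
tcp_rot: [-29.2, 89.8, -43.6]
ft_force: [-0.4, -0.2, -2.0]
finger_gap: 41.7
```

```bash
cat > side.py <<'E'
from h import *
import sys
s=sense();print(s["tool_pos"],s["finger_gap"],s["ft_force"].round(1),s["wrist_torque"].round(2),yawnow())
p0,R=pose(); p,d=snap("side"); W=cloud("side",d); hsv=cv2.cvtColor(p,cv2.COLOR_RGB2HSV)
L=R.inv().apply((W-p0).reshape(-1,3)).reshape(W.shape)
m=(np.abs(L[...,0])<60)&(np.abs(L[...,1])<60)&(np.abs(L[...,2])<120)
br=m&(hsv[...,1]>140)&(hsv[...,2]>120)&(hsv[...,0]>17)&(W[...,2]>30)
Q=L[br]; print("blank in tool x,y,z pct",len(Q),np.percentile(Q,[2,50,98],axis=0).round(1).tolist())
A=np.c_[Q[:,1:],np.ones(len(Q))]; print("plane x=a y+b z+c",np.linalg.lstsq(A,Q[:,0],rcond=None)[0].round(4))
dk=m&(hsv[...,2]<70)&(np.abs(L[...,2])<14)&(np.abs(L[...,1])<45); print("finger tip tool x",np.percentile(L[dk][:,0],[95,98,99.5]).round(1))
u=proj("side",p0)[0].round().astype(int)
q=p[max(0,u[1]-55):u[1]+95,max(0,u[0]-100):u[0]+100]; cv2.imwrite("pics/"+sys.argv[1],cv2.resize(q,None,fx=4,fy=4,interpolation=cv2.INTER_CUBIC)[...,::-1])
E
python3 side.py s3.png; python3 -c "
from h import *
q=loc(N,NA,-30,0);print(q);go([*q,160],-5.15)"
```

```text
[ 505.1795771  -293.94077139  155.68723033] 41.68306714736685 [-0.4 -0.2 -2. ] [0.03 0.09 0.01] 75.55849003353883
blank in tool x,y,z pct 251 [[11.6, -18.0, -13.4], [13.2, -1.6, 47.7], [14.8, 18.4, 78.2]]
plane x=a y+b z+c [-3.40000e-03  7.80000e-03  1.29178e+01]
finger tip tool x [ 8.2 10.1 11.8]
[437.69290418   9.77889334]
shift [-0.0053  0.2772 -0.1408] rot [80.7  0.1 -0. ]
```

View pics/s3.png

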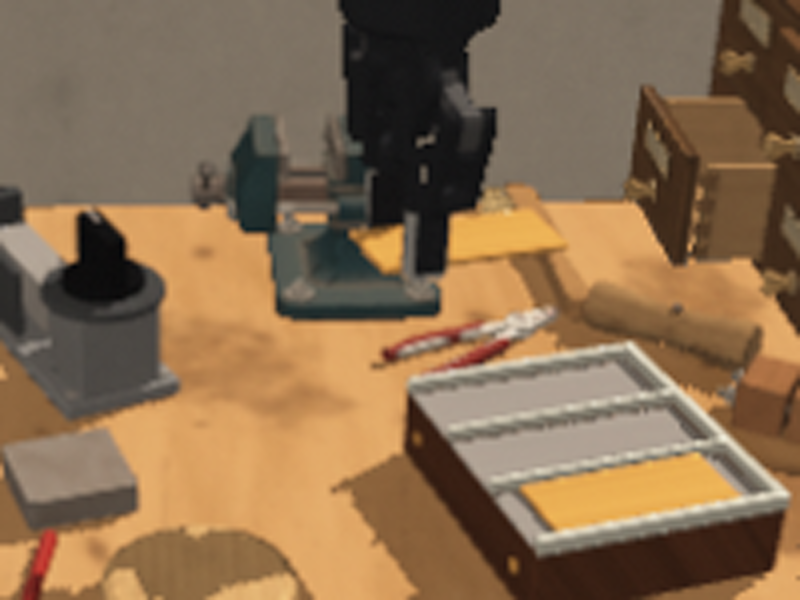

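Blank 1 is held level and centred, with its underside 16.4 mm below the TCP and its centre about 29.5 mm ahead along tool z. I carry it to above the nest, aiming for nest x = +4, the middle of the free gap.

Request:
{"name": "carry_out", "arguments": {"commands": [-0.005,0.02,-0.01,6,0,0,1,-0.005,0.05,-0.025,14,0,0,1,-0.005,0.08,-0.04,22,0,0,1,-0.005,0.11,-0.055,31,0,0,1,-0.005,0.14,-0.07,40,0,0,1,-0.005,0.17,-0.085,49,0,0,1,-0.005,0.2,-0.1,58,0,0,1,-0.005,0.23,-0.115,66,0,0,1,-0.005,0.255,-0.13,74,0,0,1,-0.005,0.273,-0.14,80.7,0,0,1,-0.005,0.273,-0.1395,80.7,0,0,1,-0.005,0.273,-0.1395,80.7,0,0,1]}}

```text
time: 15.02
tool_pos: [437.9, 5.0, 159.3]
tcp_rot: [28.1, 89.9, -66.9]
ft_force: [-0.4, 0.0, -1.2]
finger_gap: 41.7
```

```bash
cat > nest.py <<'E'
from h import *
import sys
z=float(sys.argv[1]); x=float(sys.argv[2])
s=sense();print(s["tool_pos"].round(1),round(s["finger_gap"],1),s["ft_force"].round(1),yawnow().round(2))
q=loc(N,NA,x,0);print(q);go([*q,z],-5.15)
E
python3 nest.py 80 -25.5; python3 side.py s4.png
```

```text
[437.9   5.  159.3] 41.7 [-0.4  0.  -1.2] -5.0
[437.28896855   5.29705934]
shift [ 0.0793 -0.0007 -0.0004] rot [ 0.1  0.1 -0.1]
[437.86016798   4.97257071 159.30538008] 41.72604016576815 [-0.4  0.  -1.2] [ 0.04 -0.01 -0.  ] -5.0030271109158555
blank in tool x,y,z pct 150 [[11.8, -18.0, -15.7], [13.4, 2.7, 49.8], [14.9, 19.3, 73.7]]
plane x=a y+b z+c [-2.60000e-03  1.27000e-02  1.28025e+01]
finger tip tool x [ 6.8 10.4 11.7]
```

View pics/s4.png

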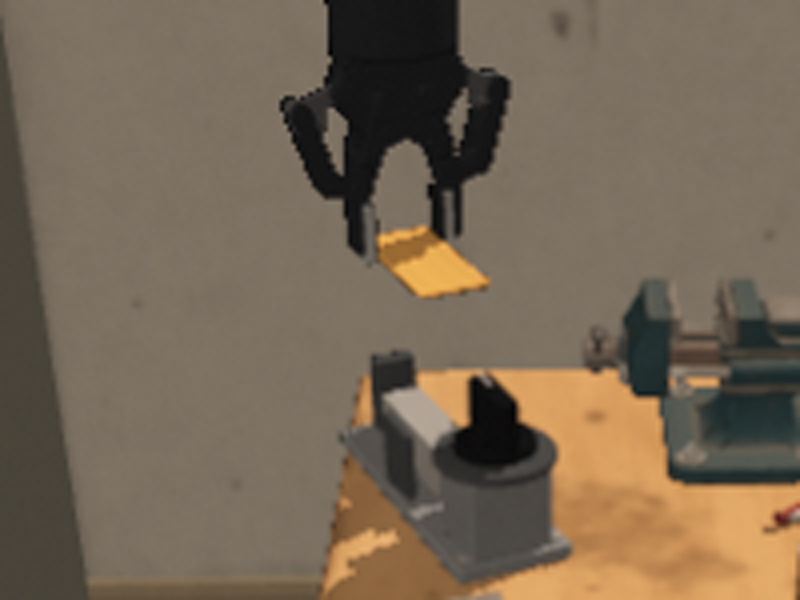

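The blank is held level above the clamp and lined up with the bed. I descend in stages.

Request:
{"name": "carry_out", "arguments": {"commands": [0.02,-0.0007,-0.0004,0,0,0,1,0.04,-0.0007,-0.0004,0,0,0,1,0.06,-0.0007,-0.0004,0.1,0,0,1,0.0793,-0.0007,-0.0004,0.1,0,0,1,0.0793,-0.0007,-0.0004,0.1,0,0,1,0.0793,-0.0007,-0.0004,0.1,0,0,1]}}

```text
time: 15.82
tool_pos: [437.9, 4.6, 80.8]
tcp_rot: [42.6, 89.9, -52.6]
ft_force: [-0.0, 0.0, -1.4]
finger_gap: 41.2
```

```bash
python3 nest.py 58 -25.5; python3 - <<'E'
from h import *
p,d=snap("side"); p0,_=pose(); W=cloud("side",d); hsv=cv2.cvtColor(p,cv2.COLOR_RGB2HSV)
a=np.radians(NA);Rn=np.array([[np.cos(a),np.sin(a)],[-np.sin(a),np.cos(a)]])
L=W.copy(); L[...,:2]=(W[...,:2]-N)@Rn.T
roi=(np.abs(L[...,1])<40)&(L[...,0]>-75)&(L[...,0]<75)
br=roi&(hsv[...,1]>140)&(hsv[...,2]>120)&(hsv[...,0]>17)&(W[...,2]>55); print("blank",br.sum(),np.percentile(L[br],[2,98],axis=0).round(1).tolist())
jw=roi&(hsv[...,1]<60)&(W[...,2]>57)&(W[...,2]<66)&(L[...,0]>40); print("jaw top",jw.sum(),np.percentile(L[jw],[2,98],axis=0).round(1).tolist() if jw.sum() else 0)
u=proj("side",[*N,50])[0].round().astype(int); q=p[u[1]-55:u[1]+45,u[0]-65:u[0]+65]; cv2.imwrite("pics/s5.png",cv2.resize(q,None,fx=6,fy=6,interpolation=cv2.INTER_CUBIC)[...,::-1])
E
```

```text
[437.9   4.6  80.8] 41.2 [-0.   0.  -1.4] -5.17
[437.28896855   5.29705934]
shift [ 0.0228 -0.0007 -0.0007] rot [-0.   0.1 -0.1]
blank 137 [[-39.1, -16.0, 65.3], [50.3, 20.3, 69.3]]
jaw top 3 [[59.0, -10.8, 59.9], [63.9, -2.2, 61.2]]
```

View pics/s5.png

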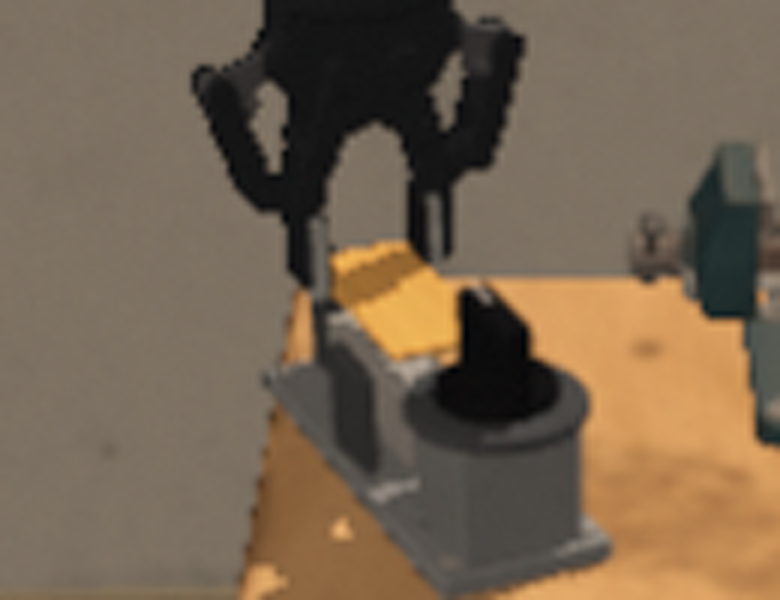

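Request:
{"name": "carry_out", "arguments": {"commands": [0.005,-0.001,-0.0007,0,0,0,1,0.01,-0.001,-0.0007,0,0,0,1,0.015,-0.001,-0.0007,0,0,0,1,0.018,-0.001,-0.0007,0,0,0,1,0.018,-0.001,-0.0007,0,0,0,1]}}

```text
time: 16.5
tool_pos: [436.9, 5.5, 62.7]
tcp_rot: [43.5, 89.9, -51.6]
ft_force: [1.0, 0.3, -1.2]
finger_gap: 41.9
```

```bash
python3 nest.py 57 -25.5;python3 -c "
from h import *
print(sense()['wrist_torque'].round(3))"
```

```text
[436.9   5.5  62.7] 41.9 [ 1.   0.3 -1.2] -5.16
[437.28896855   5.29705934]
shift [0.0057 0.0004 0.0002] rot [-0.   0.1 -0.1]
[ 0.06   0.01  -0.058]
```

Request:
{"name": "carry_out", "arguments": {"commands": [0.002,0.0003,0,0,0,0,1,0.004,0.0003,0,0,0,0,1,0.006,0.0003,0,0,0,0,1,0.0065,0.0003,0,0,0,0,1,0.0065,0.0003,0,0,0,0,1]}}

```text
time: 17.12
tool_pos: [437.5, 5.4, 56.8]
tcp_rot: [46.2, 89.9, -49.0]
ft_force: [-3.6, 0.1, 5.6]
finger_gap: 41.5
```

```bash
python3 nest.py 57 -25.5;python3 -c "
from h import *
print(sense()['wrist_torque'].round(3))"
```

```text
[437.5   5.4  56.8] 41.5 [-3.6  0.1  5.6] -5.16
[437.28896855   5.29705934]
shift [-0.0002 -0.0002  0.0002] rot [-0.   0.1 -0.1]
[ 0.058  0.513 -0.027]
```

Request:
{"name": "carry_out", "arguments": {"commands": [0,0,0,0,0,0,0.0,0,0,0,0,0,0,-0.1,0,0,0,0,0,0,-0.2,0,0,0,0,0,0,-0.2,-0.005,0,0,0,0,0,-0.2,-0.02,0,0,0,0,0,-0.2,-0.05,0,0,0,0,0,-0.1,-0.1,0,0,0,0,0,-0.04,-0.14,0,0,0,0,0,-0.04,-0.14,0,0,0,0,0,-0.04,-0.14,0,0,0,0,0,-0.04]}}

```text
time: 18.5
tool_pos: [437.3, 5.7, 197.1]
tcp_rot: [56.8, 89.8, -38.4]
ft_force: [-0.6, -0.1, -0.3]
finger_gap: 44.5
```

```bash
python3 - <<'E'
from h import *
print(sense()["finger_gap"],sense()["tool_pos"])
p,d=snap("side"); p0,R=pose(); W=cloud("side",d); hsv=cv2.cvtColor(p,cv2.COLOR_RGB2HSV)
L=R.inv().apply((W-p0).reshape(-1,3)).reshape(W.shape)
m=(np.abs(L[...,0])<40)&(np.abs(L[...,1])<60)&(np.abs(L[...,2])<14)
for s in(-1,1):
    k=m&(L[...,1]*s>0); print("tips",k.sum(),np.sort(L[k][:,0])[-12:].round(1), np.percentile(L[k][:,1],[2,98]).round(1))
a=np.radians(NA);Rn=np.array([[np.cos(a),np.sin(a)],[-np.sin(a),np.cos(a)]])
L=W.copy(); L[...,:2]=(W[...,:2]-N)@Rn.T
roi=(np.abs(L[...,1])<40)&(L[...,0]>-75)&(L[...,0]<75)
br=roi&(hsv[...,1]>140)&(hsv[...,2]>120)&(hsv[...,0]>17)&(W[...,2]>30); print("blank",br.sum(),np.percentile(L[br],[2,50,98],axis=0).round(1).tolist())
u=proj("side",[*N,50])[0].round().astype(int); q=p[u[1]-75:u[1]+45,u[0]-75:u[0]+75]; cv2.imwrite("pics/s6.png",cv2.resize(q,None,fx=5,fy=5,interpolation=cv2.INTER_CUBIC)[...,::-1])
E
```

```text
44.5410851119955 [437.25687026   5.73143783 197.1344006 ]
tips 215 [11.8 12.2 12.5 12.6 13.5 14.3 14.4 15.3 15.6 16.1 17.6 18.4] [-52.  -19.7]
tips 224 [12.7 13.7 13.8 13.9 14.  14.2 14.5 16.  16.4 17.3 17.7 18.3] [23.3 54.4]
blank 183 [[-41.3, -16.9, 41.9], [-7.3, 0.0, 43.6], [38.0, 20.3, 45.5]]
```

View pics/s6.png

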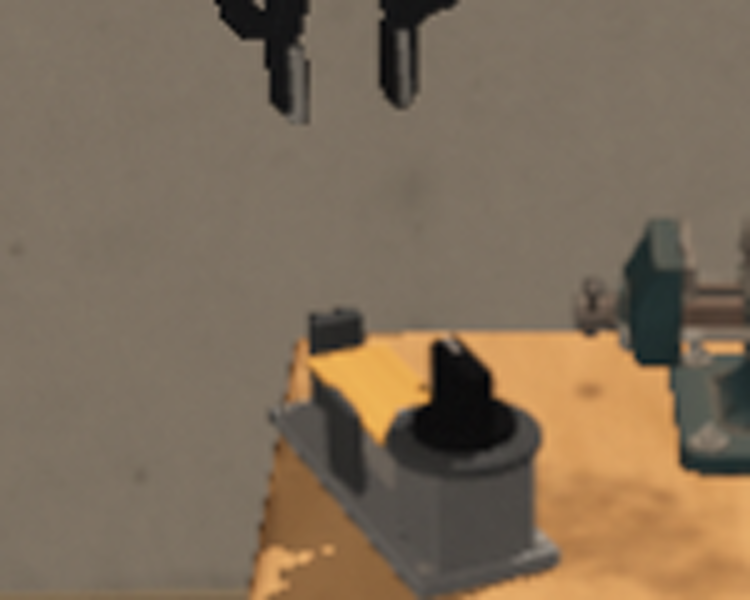

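Blank 1 lies flat in the nest between stop and jaw (crop about 370,385). The fingertips at this opening sit about 18 mm ahead of the TCP. Now blank 3.

```bash
python3 bl.py; python3 -c "
from h import *
q=loc(T,TA,16,-51);print(q)
go([*q,120],75.5);go([*q,69],75.5)"
```

```text
[437. 161.] 1216 [[-51.5, -70.6], [43.8, -29.6]] 44.7
tcp tray [-227.8  323.7] 195.7 [-0.5 -0.4 -0.3]
[ 578.73961557 -417.98065667]
shift [0.0763 0.1799 0.4091] rot [-80.7   0.1   0.1]
shift [0.1273 0.1799 0.409 ] rot [-80.7   0.1   0.1]
```

Request:
{"name": "carry_out", "arguments": {"commands": [0,0.018,0.04,-8,0,0,1,0,0.036,0.08,-16,0,0,1,0,0.054,0.12,-25,0,0,1,0,0.072,0.165,-34,0,0,1,0,0.09,0.21,-43,0,0,1,0,0.108,0.255,-52,0,0,1,0,0.13,0.3,-61,0,0,1,0,0.155,0.35,-70,0,0,1,0.03,0.1799,0.4,-78,0,0,1,0.07,0.1799,0.409,-80.7,0.1,0,1,0.11,0.1799,0.409,-80.7,0.1,0,1,0.11,0.1799,0.409,-80.7,0.1,0,1]}}

```text
time: 20.1
tool_pos: [575.1, -415.2, 79.2]
tcp_rot: [159.4, 89.3, 144.9]
ft_force: [-0.0, -0.1, 0.1]
finger_gap: 0.1
```

```bash
python3 -c "
from h import *
q=loc(T,TA,16,-51);print(sense()['tool_pos'],sense()['finger_gap'])
go([*q,67],75.5)"
```

```text
[ 575.11362176 -415.18490336   79.2325283 ] 0.079769319356522
shift [ 0.0122 -0.0019  0.0044] rot [ 0.  -0.7 -0.3]
```

Request:
{"name": "carry_out", "arguments": {"commands": [0.003,-0.0019,0.0044,0,-0.6,-0.2,1,0.007,-0.0019,0.0044,0,-0.6,-0.2,1,0.01,-0.0019,0.0044,0,-0.6,-0.2,1,0.012,-0.0019,0.0044,0,-0.6,-0.2,1,0.0125,-0.0019,0.0044,0,-0.6,-0.2,1,0.0125,-0.0019,0.0044,0,-0.6,-0.2,1]}}

```text
time: 20.85
tool_pos: [578.9, -418.1, 66.9]
tcp_rot: [143.7, 89.9, 129.2]
ft_force: [-0.3, 0.5, -0.0]
finger_gap: 0.2
```

```bash
python3 bl.py; python3 -c "
from h import *
q=loc(T,TA,16,-51);go([*q,65.2],75.5)"
```

```text
[430. 161.] 160 [[-23.6, -46.9], [15.1, -29.4]] 44.9
tcp tray [ 16.1 -51.1] 66.9 [-0.4 -0.2 -0.1]
shift [ 0.0017  0.0001 -0.0001] rot [ 0.  -0.1 -0.1]
```

Request:
{"name": "carry_out", "arguments": {"commands": [0.0013,0,0,0,0,0,1,0.0022,0,0,0,0,0,1,0.0022,0,0,0,0,0,1,0.0022,0,0,0,0,0,1]}}

```text
time: 21.4
tool_pos: [579.3, -418.5, 66.1]
tcp_rot: [58.4, 90.0, 43.9]
ft_force: [-1.8, 1.6, 6.9]
finger_gap: 0.2
```

Request:
{"name": "carry_out", "arguments": {"commands": [0.001,0,0,0,0,0,1,0.001,0,-0.004,0,0,0,1,0.001,0,-0.01,0,0,0,1,0.001,0,-0.016,0,0,0,1,0.001,0,-0.022,0,0,0,1,0.001,0,-0.028,0,0,0,1,0.001,0,-0.034,0,0,0,1,0.001,0,-0.04,0,0,0,1,0.001,0,-0.045,0,0,0,1,0.001,0,-0.049,0,0,0,1,0.001,0,-0.049,0,0,0,1]}}

```text
time: 22.78
tool_pos: [531.9, -406.7, 66.1]
tcp_rot: [-20.2, 89.9, -34.7]
ft_force: [-0.8, 0.3, 7.3]
finger_gap: -0.2
```

```bash
python3 bl.py
```

```text
[423. 191.] 234 [[-95.0, -48.8], [-35.2, -29.7]] 44.6
tcp tray [-32.2 -51.7] 66.1 [-0.4  0.4  7.1]
```

Request:
{"name": "carry_out", "arguments": {"commands": [0.001,0,-0.003,0,0,0,1,0.001,0,-0.005,0,0,0,1,0.001,0,-0.005,0,0,0,1,0,0,-0.005,0,0,0,1,-0.005,0,-0.005,0,0,0,1,-0.03,0,-0.005,0,0,0,0.5,-0.06,0,0.03,0,0,0,0,-0.1,0,0.1,0,0,0,-0.4,-0.1,0,0.1,0,0,0,-0.4]}}

```text
time: 23.95
tool_pos: [631.5, -432.2, 169.0]
tcp_rot: [-20.2, 89.7, -34.6]
ft_force: [0.7, -0.5, 0.6]
finger_gap: 59.7
```

```bash
python3 bl.py; python3 - <<'E'
from h import *
p,d=snap("side"); W=cloud("side",d); hsv=cv2.cvtColor(p,cv2.COLOR_RGB2HSV)
a=np.radians(TA);Rt=np.array([[np.cos(a),np.sin(a)],[-np.sin(a),np.cos(a)]])
L=W.copy(); L[...,:2]=(W[...,:2]-T)@Rt.T
br=(L[...,0]>-150)&(L[...,0]<70)&(L[...,1]<-20)&(L[...,1]>-80)&(hsv[...,1]>140)&(hsv[...,2]>120)&(hsv[...,0]>17)&(W[...,2]>34)
print(br.sum(),np.percentile(L[br],[1,50,99],axis=0).round(1).tolist())
q=p[150:400,300:560]; cv2.imwrite("pics/s7.png",cv2.resize(q,None,fx=2.4,fy=2.4,interpolation=cv2.INTER_CUBIC)[...,::-1])
E
```

```text
[432. 209.] 105 [[-104.6, -68.2], [-76.2, -51.8]] 44.7
tcp tray [ 71.1 -51.4] 169.1 [-0.1  1.   0.7]
490 [[-102.0, -69.3, 43.2], [-53.7, -51.2, 45.4], [-7.4, -34.7, 47.1]]
```

View pics/s7.png

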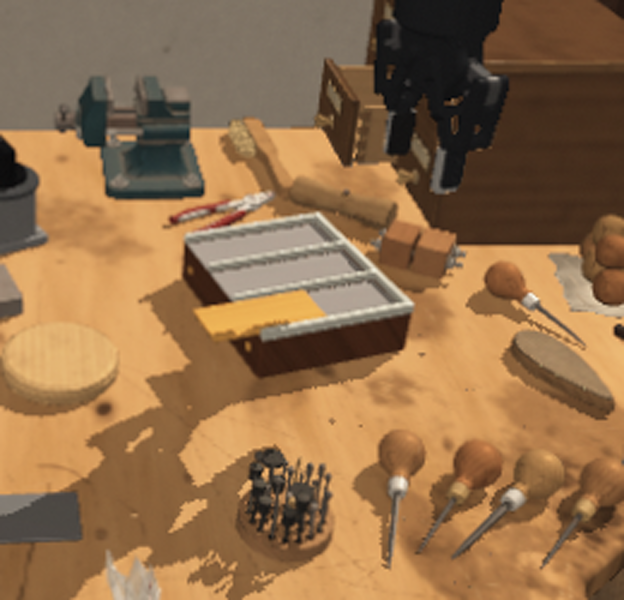

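The side view shows blank 3 overhanging the lane 3 mouth (crop 200,325), with an overhang of about 38 mm. I grasp it.

```bash
python3 -c "
from h import *
q=loc(T,TA,-86,-51);print(q)
go([*q,110],75.52);go([*q,55.7],75.52)"
```

```text
[ 479.97964756 -392.47636843]
shift [ 0.0569  0.0007 -0.1556] rot [0.  0.2 0.1]
shift [ 0.1112  0.0007 -0.1558] rot [0.  0.2 0.1]
```

Request:
{"name": "carry_out", "arguments": {"commands": [0,0,-0.05,0,0,0,-0.4,0,0,-0.1,0,0,0,-0.4,0.01,0.0007,-0.14,0,0.1,0,-0.4,0.03,0.0007,-0.1555,0,0.2,0,-0.4,0.05,0.0007,-0.1558,0,0.2,0,-0.4,0.07,0.0007,-0.1558,0,0.2,0,-0.4,0.09,0.0007,-0.1558,0,0.2,0,-0.4,0.105,0.0007,-0.1558,0,0.2,0,-0.4,0.1112,0.0007,-0.1558,0,0.2,0,-0.4,0.1112,0.0007,-0.1558,0,0.2,0,-0.4,0.1112,0.0007,-0.1558,0,0.2,0,-0.4]}}

```text
time: 25.42
tool_pos: [480.6, -393.0, 56.6]
tcp_rot: [-58.5, 89.9, -73.0]
ft_force: [0.0, -0.6, 0.9]
finger_gap: 59.7
```

```bash
python3 bl.py;python3 -c "
from h import *
q=loc(T,TA,-86,-51);go([*q,55.7],75.52)"
```

```text
tcp tray [-85.3 -51.4] 56.7 [0.1 0.4 0.3]
shift [ 0.001   0.0004 -0.0007] rot [0.  0.1 0.1]
```

Request:
{"name": "carry_out", "arguments": {"commands": [0.0008,0.0004,-0.0005,0,0,0,-0.2,0.0008,0.0004,-0.0005,0,0,0,0.1,0.0008,0.0004,-0.0005,0,0,0,0.4,0.0008,0.0004,-0.0005,0,0,0,1,0.0008,0.0004,-0.0005,0,0,0,1,0.0008,0.0004,-0.0005,0,0,0,1,0.0008,0.0004,-0.0005,0,0,0,1]}}

```text
time: 26.35
tool_pos: [480.5, -392.9, 56.8]
tcp_rot: [-48.5, 89.8, -63.0]
ft_force: [-1.8, 1.9, 5.3]
finger_gap: 41.6
```

```bash
python3 -c "
from h import *
s=sense();print(s['tool_pos'],s['finger_gap'],s['ft_force'].round(1),s['wrist_torque'].round(2))"
```

```text
[ 480.53095085 -392.89924863   56.8164508 ] 41.562784626398226 [-1.8  1.9  5.3] [ 0.25  0.16 -0.01]
```

Request:
{"name": "carry_out", "arguments": {"commands": [-0.01,0,0,0,0,0,1,-0.025,0,0,0,0,0,1,-0.045,0,0,0,0,0,1,-0.065,0,0,0,0,0,1,-0.085,0,0,0,0,0,1,-0.105,0,0,0,0,0,1,-0.105,0,0,0,0,0,1,-0.105,0,0,0,0,0,1]}}

```text
time: 27.35
tool_pos: [480.1, -392.3, 161.3]
tcp_rot: [-52.9, 89.8, -67.4]
ft_force: [0.2, 0.6, -1.5]
finger_gap: 41.1
```

```bash
python3 side.py s8.png; python3 nest.py 165 -25.5
```

```text
[ 480.10783431 -392.34309668  161.25630017] 41.14758489373156 [ 0.2  0.6 -1.5] [0.01 0.04 0.01] 75.56134375282257
blank in tool x,y,z pct 340 [[12.0, -18.6, -14.8], [13.7, -2.1, 48.4], [14.9, 17.8, 79.0]]
plane x=a y+b z+c [5.50000e-03 3.90000e-03 1.34279e+01]
finger tip tool x [ 8.2 10.2 10.9]
[ 479.9 -392.1  160.6] 41.9 [-0.5  0.1 -1.6] 75.57
[437.28896855   5.29705934]
shift [-0.0052  0.3742 -0.1403] rot [80.7  0.1  0.1]
```

Request:
{"name": "carry_out", "arguments": {"commands": [-0.005,0.03,-0.012,6,0,0,1,-0.005,0.065,-0.025,14,0,0,1,-0.005,0.105,-0.04,22,0,0,1,-0.005,0.145,-0.055,31,0,0,1,-0.005,0.185,-0.07,40,0,0,1,-0.005,0.225,-0.085,49,0,0,1,-0.005,0.265,-0.1,58,0,0,1,-0.005,0.305,-0.115,66,0,0,1,-0.005,0.345,-0.13,74,0,0,1,-0.005,0.3742,-0.1403,80.7,0,0,1,-0.005,0.3742,-0.1403,80.7,0,0,1,-0.005,0.3742,-0.1403,80.7,0,0,1]}}

```text
time: 28.9
tool_pos: [436.9, 5.0, 164.2]
tcp_rot: [-13.3, 89.9, -108.3]
ft_force: [0.6, 0.2, -1.9]
finger_gap: 41.8
```

```bash
cat > chk.py <<'E'
from h import *
import sys
p,d=snap("side"); W=cloud("side",d); hsv=cv2.cvtColor(p,cv2.COLOR_RGB2HSV)
a=np.radians(NA);Rn=np.array([[np.cos(a),np.sin(a)],[-np.sin(a),np.cos(a)]])
L=W.copy(); L[...,:2]=(W[...,:2]-N)@Rn.T
roi=(np.abs(L[...,1])<40)&(L[...,0]>-75)&(L[...,0]<75)
for z0,z1 in((36,55),(55,200)):
    br=roi&(hsv[...,1]>140)&(hsv[...,2]>120)&(hsv[...,0]>17)&(W[...,2]>z0)&(W[...,2]<z1)
    if br.sum()>20: print("brass",z0,br.sum(),np.percentile(L[br],[2,50,98],axis=0).round(1).tolist())
u=proj("side",[*N,50])[0].round().astype(int); q=p[u[1]-75:u[1]+45,u[0]-75:u[0]+75]; cv2.imwrite("pics/"+sys.argv[1],cv2.resize(q,None,fx=5,fy=5,interpolation=cv2.INTER_CUBIC)[...,::-1])
E
python3 nest.py 85 -25.5; python3 chk.py c1.png
```

```text
[436.9   5.  164.2] 41.8 [ 0.6  0.2 -1.9] -5.02
[437.28896855   5.29705934]
shift [ 0.0792  0.0004 -0.0005] rot [0.1 0.1 0. ]
brass 36 182 [[-40.6, -16.4, 41.7], [-7.0, -0.2, 43.8], [36.4, 20.2, 45.7]]
brass 55 146 [[-39.9, -18.3, 149.2], [23.7, 2.2, 150.6], [49.5, 18.9, 152.3]]
```

Request:
{"name": "carry_out", "arguments": {"commands": [0.02,0.0003,-0.0003,0,0,0,1,0.04,0.0003,-0.0003,0,0,0,1,0.06,0.0003,-0.0003,0.1,0,0,1,0.0792,0.0003,-0.0003,0.1,0,0,1,0.0792,0.0003,-0.0003,0.1,0,0,1,0.0792,0.0003,-0.0003,0.1,0,0,1]}}

```text
time: 29.7
tool_pos: [437.7, 4.2, 85.8]
tcp_rot: [2.5, 89.9, -92.7]
ft_force: [0.6, -0.4, -1.4]
finger_gap: 41.6
```

```bash
python3 nest.py 62.5 -25.5; python3 chk.py c2.png
```

```text
[437.7   4.2  85.8] 41.6 [ 0.6 -0.4 -1.4] -5.21
[437.28896855   5.29705934]
shift [ 0.0233 -0.0005 -0.0011] rot [-0.1  0.1 -0. ]
brass 55 140 [[-38.5, -17.5, 70.5], [21.4, 0.7, 72.3], [50.6, 21.0, 73.7]]
```

Request:
{"name": "carry_out", "arguments": {"commands": [0.006,-0.0006,-0.0008,0,0,0,1,0.012,-0.0006,-0.0008,0,0,0,1,0.017,-0.0006,-0.0008,0,0,0,1,0.02,-0.0006,-0.0008,0,0,0,1,0.022,-0.0006,-0.0008,0,0,0,1,0.0225,-0.0006,-0.0008,0,0,0,1,0.0225,-0.0006,-0.0008,0,0,0,1]}}

```text
time: 30.62
tool_pos: [437.9, 5.1, 64.2]
tcp_rot: [31.5, 89.8, -63.7]
ft_force: [-3.1, 0.7, 3.9]
finger_gap: 41.7
```

```bash
python3 nest.py 61.5 -25.5
```

```text
[437.9   5.1  64.2] 41.7 [-3.1  0.7  3.9] -5.2
[437.28896855   5.29705934]
shift [ 0.0027 -0.0006 -0.0001] rot [-0.1  0.1 -0.1]
```

```bash
python3 -c "
from h import *
s=sense();print(s['wrist_torque'].round(3),s['ft_force'].round(1),s['tool_pos'])"; python3 side.py s9.png; python3 chk.py c3.png
```

```text
[ 0.05   0.361 -0.086] [-3.1  0.7  3.9] [437.85779033   5.11052918  64.16095449]
[437.85779033   5.11052918  64.16095449] 41.737277717502835 [-3.1  0.7  3.9] [ 0.05  0.36 -0.09] -5.201096132690852
blank in tool x,y,z pct 116 [[11.9, -18.3, -14.2], [13.8, 0.6, 42.7], [15.5, 20.6, 68.5]]
plane x=a y+b z+c [5.60000e-03 3.80000e-03 1.36457e+01]
finger tip tool x [ 7.  10.5 53.5]
brass 36 114 [[-38.3, -16.8, 48.6], [17.9, 0.8, 50.5], [43.4, 20.6, 52.6]]
```

View pics/c3.png

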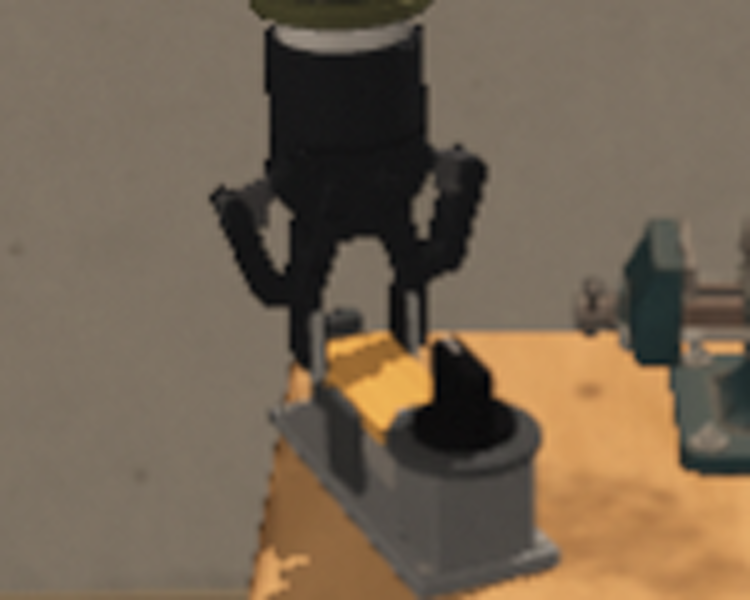

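The moment signals show a fingertip resting on the edge of blank 1, about 3 mm below the underside of blank 2, which is already between the guides. I back off 1 mm and release, so it drops about 4 mm, guided.

Request:
{"name": "carry_out", "arguments": {"commands": [-0.0005,-0.0003,0,0,0,0,1,-0.0005,-0.0003,0,0,0,0,1,-0.0005,-0.0003,0,0,0,0,0.05,-0.0005,-0.0003,0,0,0,0,-0.1,-0.0005,-0.0003,0,0,0,0,-0.2,-0.0005,-0.0003,0,0,0,0,-0.2,-0.006,0,0,0,0,0,-0.2,-0.025,0,0,0,0,0,-0.2,-0.06,0,0,0,0,0,-0.2,-0.11,0,0,0,0,0,-0.1,-0.12,0,0,0,0,0,0]}}

```text
time: 32.1
tool_pos: [440.0, 5.2, 188.6]
tcp_rot: [74.0, 89.5, -21.2]
ft_force: [-0.1, 0.3, 0.2]
finger_gap: 42.4
```

```bash
python3 chk.py c4.png; python3 -c "
from h import *
q=loc(N,NA,105,0);print(q,sense()['tool_pos']);go([*q,185],-5.15)"
```

```text
brass 36 220 [[-39.4, -18.0, 45.8], [-4.5, -0.3, 47.6], [40.5, 21.6, 49.7]]
[ 425.57483537 -124.67612668] [439.67426303   5.19428473 187.99483918]
shift [ 0.0033 -0.0023  0.1306] rot [-0.1  0.1 -0.4]
```

View pics/c4.png

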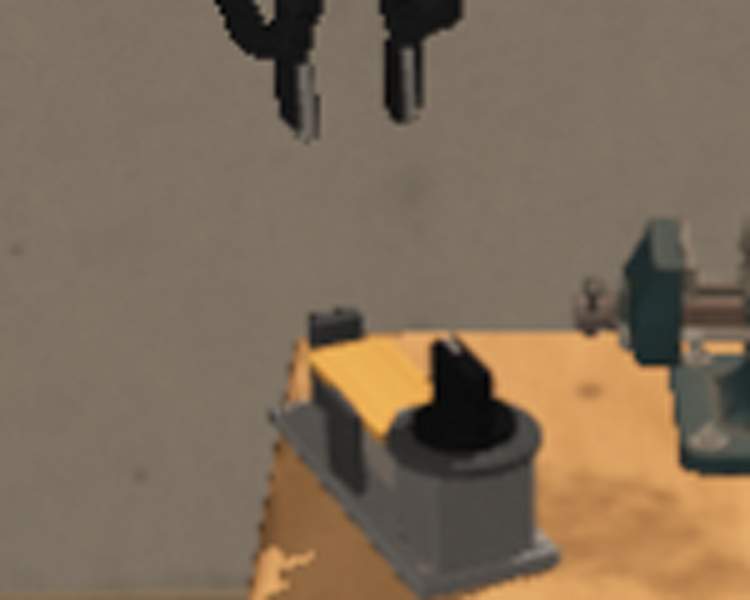

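The stack top is at 47.6 mm (43.6 mm before), flat and between the guides, so both blanks are in. Now I lock the knob.

Request:
{"name": "carry_out", "arguments": {"commands": [0,-0.001,0.04,0,0,0,0,0,-0.0023,0.08,0,0,0,0,0,-0.0023,0.12,0,0,0,0,0.003,-0.0023,0.1306,0,0,-0.4,0,0.003,-0.0023,0.1306,0,0,-0.4,0,0.003,-0.0023,0.1306,0,0,-0.4,0]}}

```text
time: 32.9
tool_pos: [425.5, -123.6, 184.7]
tcp_rot: [-11.5, 89.9, -106.6]
ft_force: [1.0, 0.6, 0.7]
finger_gap: 42.5
```

```bash
python3 -c "
from h import *
q=loc(N,NA,105,0);print(q,sense()['tool_pos'],sense()['finger_gap']);go([*q,103.5],-6)"
```

```text
[ 425.57483537 -124.67612668] [ 425.47154409 -123.64038756  184.73854463] 42.53472272252899
shift [0.0812 0.0002 0.0009] rot [0.8 0.1 0. ]
```

Request:
{"name": "carry_out", "arguments": {"commands": [0.02,0.0002,0.0009,0.8,0,0,0,0.04,0.0002,0.0009,0.8,0,0,0,0.06,0.0002,0.0009,0.8,0,0,0,0.075,0.0002,0.0009,0.8,0,0,0,0.0812,0.0002,0.0009,0.8,0,0,0,0.0812,0.0002,0.0009,0.8,0,0,0,0.0812,0.0002,0.0009,0.8,0,0,0.5,0.0812,0.0002,0.0009,0.8,0,0,1,0.0812,0.0002,0.0009,0.8,0,0,1,0.0812,0.0002,0.0009,0.8,0,0,1], "grip_force": 60}}

```text
time: 34.15
tool_pos: [425.9, -124.9, 104.6]
tcp_rot: [14.9, 89.9, -81.0]
ft_force: [-3.0, 1.2, 5.9]
finger_gap: 12.7
```

```bash
python3 chk.py c5.png; python3 -c "
from h import *
s=sense();print(s['ft_force'].round(1),s['wrist_torque'].round(2),s['finger_gap'],s['tool_pos'],yawnow())"
```

```text
brass 36 199 [[-39.5, -17.7, 45.7], [-5.0, -0.4, 47.6], [40.5, 22.3, 49.9]]
[-2.7  1.5  6.1] [ 0.2   0.48 -0.03] 13.195739751032207 [ 425.89271018 -124.89890447  104.52709093] -5.970478302061202
```

Request:
{"name": "carry_out", "arguments": {"commands": [0,0,0,6,0,0,1,0,0,0,13,0,0,1,0,0,0,20,0,0,1,0,0,0,27,0,0,1,0,0,0,34,0,0,1,0,0,0,41,0,0,1,0,0,0,48,0,0,1,0,0,0,55,0,0,1,0,0,0,62,0,0,1,0,0,0,69,0,0,1,0,0,0,74,0,0,1,0,0,0,74,0,0,1]}}

```text
time: 35.7
tool_pos: [425.1, -124.3, 104.6]
tcp_rot: [12.6, 89.9, -157.5]
ft_force: [-4.8, 4.0, 3.2]
finger_gap: 12.7
```

```bash
python3 -c "
from h import *
s=sense();print(s['ft_force'].round(1),s['wrist_torque'].round(2),s['finger_gap'],s['tool_pos'],yawnow())"
```

```text
[-4.8  4.   3.2] [ 0.63  0.85 -0.08] 12.743747675582384 [ 425.12632589 -124.2917796   104.56857912] -80.05378294487764
```

Request:
{"name": "carry_out", "arguments": {"commands": [0,0,0,2,0,0,1,0,0,0,4,0,0,1,0,0,0,6,0,0,1,0,0,0,7,0,0,1,0,0,0,7,0,0,1]}}

```text
time: 36.33
tool_pos: [425.1, -124.2, 104.6]
tcp_rot: [17.1, 89.9, -159.9]
ft_force: [-1.7, 1.9, 0.4]
finger_gap: 12.9
```

```bash
python3 -c "
from h import *
s=sense();print(s['ft_force'].round(1),s['wrist_torque'].round(2),s['finger_gap'],s['tool_pos'],yawnow())"
```

```text
[-1.7  1.9  0.4] [0.41 0.47 1.11] 12.877948253286537 [ 425.07275299 -124.19346969  104.61435818] -87.01348007416546
```

The torque rose to 1.1 N m, so the knob is at its clockwise end. I release and retreat.

Request:
{"name": "carry_out", "arguments": {"commands": [0,0,0,-3,0,0,1,0,0,0,-3,0,0,0.5,0,0,0,-3,0,0,0.1,0,0,0,-3,0,0,0,0,0,0,-3,0,0,0,-0.03,0,0,-3,0,0,0,-0.08,0,0,-3,0,0,0,-0.12,0,0,-3,0,0,0,-0.12,-0.04,-0.04,-3,0,0,0,-0.12,-0.09,-0.1,-3,0,0,0,-0.12,0.09,-0.1,-3,0,0,0]}}

```text
time: 37.7
tool_pos: [520.4, -90.9, 224.5]
tcp_rot: [-94.6, 89.9, 92.4]
ft_force: [0.3, -1.3, 0.2]
finger_gap: 42.9
```

```bash
python3 -c "
from h import *
print(sense()['tool_pos'])
go([420,-380,225],-84)"
```

```text
[520.38305657 -90.85334675 224.49893714]
shift [-0.0011  0.2746  0.1353] rot [ 1.1 -0.   0.1]
```

Request:
{"name": "carry_out", "arguments": {"commands": [0,0.05,0.025,0,0,0,0,0,0.1,0.05,0,0,0,0,0,0.15,0.075,0,0,0,0,0,0.2,0.1,0,0,0,0,0,0.25,0.125,0,0,0,0,0,0.2746,0.1353,0,0,0,0,0,0.2746,0.1353,0,0,0,0,0,0.2746,0.1353,0,0,0,0]}}

```text
time: 38.7
tool_pos: [420.1, -379.5, 223.7]
tcp_rot: [-95.6, 89.8, 91.5]
ft_force: [1.0, 0.6, 0.3]
finger_gap: 42.5
```

```bash
python3 chk.py c6.png; python3 - <<'E'
from h import *
z=np.load("/tmp/top0.npz"); W0=cloud("top",z["d"])
p,d=snap("top"); W=cloud("top",d); Z=W[...,2]; hsv=cv2.cvtColor(p,cv2.COLOR_RGB2HSV)
a=np.radians(NA);Rn=np.array([[np.cos(a),np.sin(a)],[-np.sin(a),np.cos(a)]]); N0=np.array([433.96,-20.49])
for nm,r0 in(("knob",(255,205,305,270)),):
    m=np.zeros((480,640),bool); m[205:270,255:305]=1; m&=Z>95
    if m.sum()>50: print("bar",cv2.minAreaRect(W[m][:,:2].astype(np.float32)))
m=np.zeros((480,640),bool); m[200:275,175:275]=1; m&=(hsv[...,1]>150)&(Z>40)&(Z<56)
print("brass top",m.sum()); 
if m.sum()>50: print(cv2.minAreaRect(((W[m][:,:2]-N0)@Rn.T).astype(np.float32)),np.nanmedian(Z[m]))
for nm,(x0,y0,x1,y1) in dict(steel=(300,255,352,305),disc=(360,240,430,305)).items():
    for w in(W0,W):
        m=np.zeros((480,640),bool);m[y0:y1,x0:x1]=1;m&=(w[...,2]>10)&(w[...,2]<25);print(nm,np.median(w[m],axis=0).round(1))
cv2.imwrite("pics/end.png",cv2.resize(p[190:290,170:310],None,fx=5,fy=5,interpolation=cv2.INTER_CUBIC)[...,::-1])
E
```

```text
brass 36 203 [[-45.0, -18.1, 45.8], [-12.0, -1.2, 47.6], [37.5, 20.9, 49.3]]
bar ((385.7723388671875, -154.53457641601562), (141.04896545410156, 31.686439514160156), 37.09577560424805)
brass top 1252
((-1.91094970703125, 0.3727569580078125), (99.34151458740234, 44.00211715698242), 0.032159846276044846) 49.23465388414331
steel [ 354.3 -211.4   18.9]
steel [ 354.5 -228.2   19.1]
disc [ 360.8 -330.9   17.6]
disc [ 360.9 -330.8   17.5]
```

View pics/end.png

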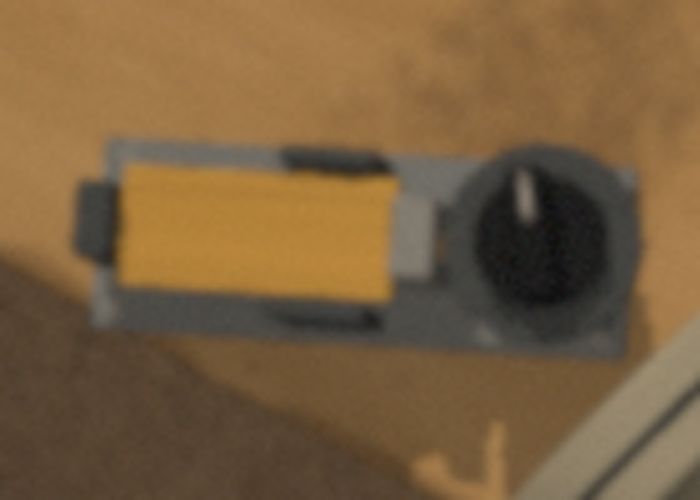

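View pics/c6.png

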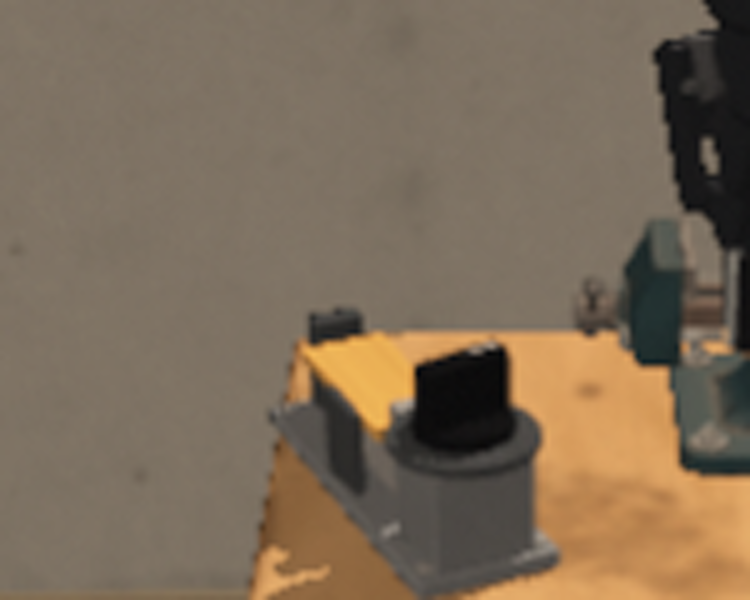

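```bash
python3 -c "
from bench import order
print(order.hand_in())"
```

```text
the job is handed in; nothing more can be done
None
```

I handed the job in at about 39 s of robot time. Only two blanks were present, in lanes 1 and 3. I freed the clamp knob, then dragged, gripped and stacked both blanks in the nest, and turned the knob clockwise until it hit its stop.

**Stack:** The last top view shows brass 99 x 44 mm, lying 2 mm (along) and 0.4 mm (across) from the nest centre as fitted. That is within the camera's roughly 2 mm error, and it is turned 0.03° from the clamp axis. From the side camera, the stack top is at 47.6 mm, against 43.6 mm with one blank. The top camera read 49.2 mm, about 1.6 mm higher. The last pictures show the jaw tight against the stack.

**Knob:** At the end stop the gripper had turned it about 81° in all, and the torque rose to 1.1 N m. I let go afterwards. My final numeric check of the bar angle was spoiled by the arm in view, so the locked angle rests on the end-stop torque and the last pictures.

**Bystanders:** The disc is unchanged. The steel block's reading differs by 17 mm sideways. I put this down to the arm partly covering it in that view, but I did not recheck it. I never brought the arm down near it.

**Second blank:** While I was lowering it, a fingertip touched the edge of the first blank. I backed off and let the second blank drop about 4 mm between the guides, where it landed flat.

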